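# Find the gap that takes the spacer blade by feel

### The job

Take the red-handled spacer blade out of its stand and try it in the three gaps of the steel checking fixture: one gap is too tight, one is too loose, and in one the blade slides to the bottom with a light springy drag. Leave the blade standing fully home in that dragging gap and let go. Feel your way: never force the blade into the tight gap or ram it against the fixture, and leave the other two blades and the two bronze flange castings alone.

Things in the scene. Friction and masses are not known exactly. Their poses are not given: they have to be found in the camera images.
- blade: spacer blade to use: steel, 6 mm thick (x) by 24 wide (y), red handle (20 x 24 x 44 mm) on top; 150 g. Origin at the centre of its foot, z up: bare steel from 0 to 75 mm, handle 75 to 119 mm; the lowest 8 mm taper to 3 mm thick. Starts upright in a 50 mm deep hole of the stand, leaning up to 3 degrees. Same when turned half round about z.
- blade_thin: a 4.5 mm thick spacer blade with a green handle, otherwise as the red one; not wanted, stays in the stand
- blade_thick: a 7.5 mm thick spacer blade with a yellow handle, otherwise as the red one; not wanted, stays in the stand
- stand: fixed wooden block 70 x 200 x 60 mm (x, y, z), origin at the centre of its underside on the table. Three upright holes, 8 x 26.5 mm (x, y) and 50 mm deep, at y = -65, 0 and 65 mm, each holding a blade; which blade is in which hole varies.
- fixture: fixed steel checking fixture, 188 mm long (y), 75 mm high, on a base plate 115 x 200 x 12 mm, blue cover plate on +x. Origin on the table, below the steel face (x = 0) that is the -x side of all three gaps. Gaps open upward at y = -65, 0, 65 mm and look alike: mouth 14 mm wide (x 0 to 14), 34 mm long (y), floor at z = 12 mm: home is 63 mm below the mouth. The blade's x lies along this x.
- gap_left (a point): mouth centre of the gap at y = +65 mm (x = 7, z = 75 mm, the fixture's top). Each gap's +x side is hidden; which gap is which varies. Loose gap: bare wall at x = 14 mm, no drag on a blade held midway, and none sideways.
- gap_middle (a point): the same at y = 0. Dragging gap (the right one): a soft spring leaf with a sloping lead-in is met when the foot of a blade held midway is about 20 to 30 mm down; from there to the floor sliding takes up to 10 N, and the leaf presses the blade 3 to 8 N towards -x, also at rest (it yields up to 10 mm; all told under 13 N). Let go, the blade is pressed on the steel face with about 5 N.
- gap_right (a point): the same at y = -65 mm. Tight gap: the same lead-in with a very stiff leaf: the blade stops about 20 to 30 mm down and the push quickly rises past 16 N.
- tight_leaf (a joint): how far the stiff leaf of the tight gap, wherever it is, has been forced back, m: 0 untouched, it may not exceed 0.0015 (its spring holds 20 N before it starts to move and rises 8 N per mm)
- flange: a square bronze flange casting, 75 x 75 mm, 47 mm tall with its round hub, origin at the centre of its underside; a bystander beyond the work
- flange2: another such bronze flange casting, a bystander
Not all that is in view belongs to the job. Leave any black look-alike of the blade alone.

How it is judged:
On the way:
1. the red-handled blade is drawn up out of the stand (z of blade in the frame of stand above 0.065 m), for 0.1 s.
At the end, for the whole second after the job is handed in: The red-handled blade stands in the dragging gap of the fixture, let go and at rest, its foot within 5 mm of the gap's floor, tilted less than 8 degrees, and the soft leaf presses it against the fixture with more than 3.2 N (in the loose gap it only rests by its weight, about 1.5 N) (z of blade in the frame of fixture between 0.006 and 0.017 m and (y of blade in the frame of fixture between -0.077 and -0.053 m or y of blade in the frame of fixture between -0.012 and 0.012 m or y of blade in the frame of fixture between 0.053 and 0.077 m) and x of blade in the frame of fixture between -0.004 and 0.014 m and angle between blade's own z axis and vertical below 0.15 rad and contact force between blade and fixture above 3.2 N and linear speed of blade below 0.02 m/s); the robot touches nothing.
It fails at once if the blade is forced into the tight gap (its stiff leaf pushed back over 1.5 mm) (value of joint tight_leaf above 0.0015 m).
It fails at once if the blade is rammed or pressed against the fixture with over 50 N (contact force between blade and fixture above 50 N).
It fails at once if one of the other two blades is moved over 30 mm (distance of any of blade_thin, blade_thick from where it was at the start of the episode above 0.03 m).
It fails at once if a bronze flange casting is shoved over 40 mm (distance of any of flange, flange2 from where it was at the start of the episode above 0.04 m).
It also fails if it takes over 64 s, if anything falls off the work surface, if the arm or the gripper's body presses on something with over 40 N, if the wrist force passes 120 N, or if a joint passes its speed limit or range.

### The arm

A 7-joint arm with a two-finger parallel gripper is mounted at the origin on the work surface. World frame = base frame: x ahead of the robot, y to its left, z up, the work surface at z = 0. Lengths are in m, angles in rad, forces in N, time in s.
With the tool pointing down it reaches from about 0.4 to 0.875 m from the base axis. Payload 19.3 kg.
Tool frame: the origin (TCP) lies at the very end of the fingers, on their centre line; the grasp point (between the pads) lies bot.grasp_offset behind it (bot.grasp_offset is the distance from the TCP to the grasp point, in m); z points along the fingers, y is the direction in which the jaws open and shut (so a half turn about z gives the same grasp; the last joint's range is limited). The gripper opens to 85 mm and grips with 20 to 120 N. Pads are 22 mm wide; open, the fingers measure 114 mm over their backs; the gripper's body (76 mm by 85 mm) begins 54 mm behind the grasp point. The pads swing forward as they close: fully open they stand 13 mm farther back than shut.
Start: joints at [-1.282, 0.521, -0.036, 1.599, 0.021, 1.021, -0.113], TCP at [0.219, 0.585, 0.231] pointing down, gripper open.
Joint ranges: [-2.91, 2.91], [-0.3, 2.13], [-1.5, 1.42], [0.17, 2.43], [-1.26, 4.41], [0.16, 1.93], [-2.52, 2.52]. Speed limits (rad/s): [1.89, 1.89, 2.39, 2.39, 3.01, 3.01, 3.01].

### API

Orientations are given as [roll, pitch, yaw] about the fixed x, y, z axes, in that order (R = Rz(yaw) Ry(pitch) Rx(roll)).
In Python, from workcell import bot gives the robot as it stands. The module is installed in compiled form; this text tells all that it offers.
- The arm moves only by the shell command python3 -m handwheel 'ROWS' [OPENING] [FORCE]. ROWS is JSON, a list of rows, each a list of 6 numbers: the shift along the tool's x, y, z as a fraction of full scale, then the turn, a rotation vector about the tool's x, y, z as a fraction of full scale. In form: [[x, y, z, rx, ry, rz], ...]. A call has 1 to 8 rows; each row shifts and turns the commanded pose from where the row before left it, along the tool's axes as they then stand; what a row does not reach is not made up. Full scale, the value 1, is 0.025 m for a shift and 360 degrees for a turn. A row lasts 1/8 s, in which the tool goes at most 62.5 mm and 10.7 degrees, less where a joint would pass 70% of its speed; a pose out of reach is approached as far as the arm can. A call with a number of a shift or a turn outside -1 to 1 is refused whole. A call with a gripper value outside its range is refused whole. OPENING is the closure, from -1 (fully open) to 1 (shut), set as the call begins (- or left out, the last holds). The fingers move at their own pace and stop on an object; FORCE is the grip in N (left out, the last holds). Time passes only in rows, so rows that do not move let the fingers close. It gives the time, the measured TCP pose, the force and the opening at its end, in the units of the state.
- bot.observe(): the state, without advancing time (a new reading comes with each control period).
- bot.grab_frame(name): name is "scene" or "top" or "wrist"; returns a dict with "pixels" (480x640x3 uint8, blue, green, red), "vertical_fov" (degrees; the focal length in pixels is half the picture's height over the tangent of half this angle, whatever the lens; pixels are square), "cx", "cy" (the principal point, pixels), "R" (3x3) and "t" (3): a world point X has camera coordinates R X + t. Camera axes: x right, y down, z forward; pixel columns grow to the right and rows downward; lengths in m; the calibration is good to about 2 mm. A picture is of the moment at which its call begins. There is no depth.
- bot.job_done(): hands the job in, once; it reports no verdict.
Trained networks look in a picture, given as the dict that the camera call returned (one of the last four; its "shot" number tells which), for a name from the list of things; names that differ only in an ending like _2 or _b are one class to them, and where a whole thing is asked for, a point or a joint stands for the part that bears it (a point fixed in the world has none). Each returns a list of dicts, best first, with "score" (0 to 1); they miss things now and then, are a little off and sometimes report something else, mostly with a low value. They report only what shows in the picture. A call takes as long as a camera call. They do not tell look-alikes from the thing itself.
- bot.trace(picture, thing): "region" (480x640 bool, what is visible of it) and "point" ([column, row] in pixels, amid what is visible of it).
The state is a dict: "clock": time; "qpos": joint angles; "qd": joint speeds; "joint_efforts": joint torques, N m; "position": TCP position; "tool_rot": TCP orientation; "force": force on the tool from outside, world axes, zero at the start; "moment": the same for the moment, N m; "grip_width": finger opening in m.
Only numpy, scipy, OpenCV 4.12 (cv2) and the standard library are available. Lean on these libraries where they do the work, as an engineer would, in place of code of your own. Each camera call takes 0.05 s, during which the arm holds its last target.

## Working session

There is one attempt and no reset: what is moved stays moved. The work goes in short steps, Python scripts to look and compute and a shell command to move; the robot and the scene stay as the last step left them, time stands still between calls to the robot, and variables do not carry over. Pictures are saved under pics/ and viewed, and the job is handed in when it is done.

```bash
mkdir -p pics; ls; cat > h.py <<'E'
import numpy as np, cv2, pickle
from workcell import bot
from scipy.spatial.transform import Rotation as Ro
def f_of(p): return 240/np.tan(np.radians(p["vertical_fov"])/2)
def ray(p,uv):
    f=f_of(p); d=np.array([(uv[0]-p["cx"])/f,(uv[1]-p["cy"])/f,1.0])
    R=np.array(p["R"]); t=np.array(p["t"]); return -R.T@t, R.T@d
def onz(p,uv,z):
    c,d=ray(p,uv); return c+d*(z-c[2])/d[2]
def proj(p,X):
    X=np.atleast_2d(X); c=X@np.array(p["R"]).T+np.array(p["t"]); f=f_of(p)
    return np.c_[f*c[:,0]/c[:,2]+p["cx"],f*c[:,1]/c[:,2]+p["cy"]]
E
python3 - <<'E'
from h import *
np.set_printoptions(precision=4,suppress=True)
s=bot.observe()
for k in s: print(k,np.round(s[k],4))
print(bot.grasp_offset)
for n in ["scene","top","wrist"]:
    p=bot.grab_frame(n); cv2.imwrite(f"pics/{n}0.png",p["pixels"]); pickle.dump(p,open(f"{n}0.pkl","wb"))
    print(n,p["vertical_fov"],p["cx"],p["cy"],"cam",-np.array(p["R"]).T@np.array(p["t"]),[k for k in p])
    for th in ["blade","stand","fixture"]:
        r=bot.trace(p,th)
        print(th,[(round(q["score"],2),np.round(q["point"]),int(q["region"].sum())) for q in r])
E
```

```text
pics
clock 0.0
qpos [-1.2822  0.522  -0.0364  1.6     0.0212  1.0211 -0.1128]
qd [ 0.0004  0.0001  0.0008  0.0014 -0.0001  0.001   0.0017]
joint_efforts [ -0.0003 -92.7111   1.9799 -36.9955   0.0179   0.0079  -0.0001]
position [0.2194 0.5849 0.2308]
tool_rot [-3.1405  0.0001  2.7828]
force [-0.5839  0.1234  0.2302]
moment [-0.0403 -0.0393  0.022 ]
grip_width 0.0853
0.0187
scene 45.975955595531985 323.47595824930954 241.79918361676962 cam [0.922  0.3716 0.8779] ['pixels', 'vertical_fov', 'cx', 'cy', 'R', 't', 'shot']
blade [(0.87, array([301., 140.]), 411), (0.86, array([330., 114.]), 423), (0.77, array([251., 169.]), 583)]
stand [(0.69, array([302., 169.]), 3863)]
fixture [(0.63, array([405., 335.]), 9544)]
top 42.62092302873941 310.9091264224819 233.90398645057076 cam [ 0.4886 -0.0142  1.0596] ['pixels', 'vertical_fov', 'cx', 'cy', 'R', 't', 'shot']
blade [(0.98, array([477., 378.]), 397), (0.65, array([466., 318.]), 268), (0.61, array([474., 252.]), 360), (0.31, array([422., 323.]), 264)]
stand [(0.91, array([449., 317.]), 4745)]
fixture [(0.41, array([173., 257.]), 151)]
wrist 58.569225975586534 318.34183692891474 233.78319185161837 cam [0.1446 0.6145 0.3744] ['pixels', 'vertical_fov', 'cx', 'cy', 'R', 't', 'shot']
blade []
stand []
fixture []
```

View pics/scene0.png

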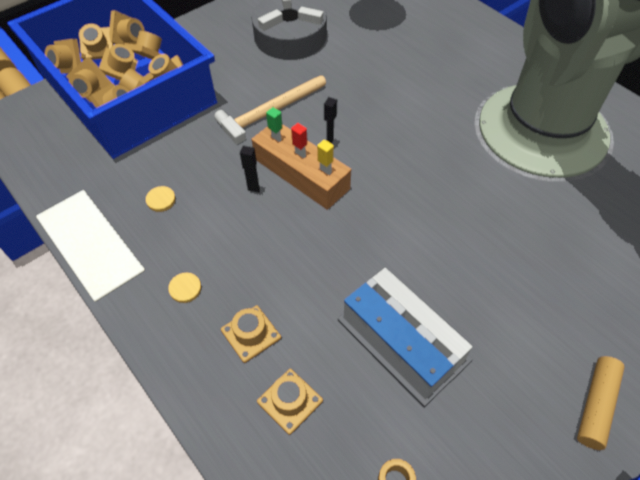

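View pics/top0.png

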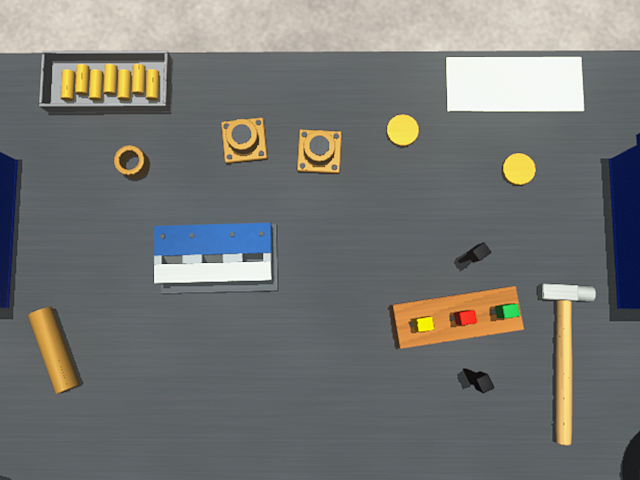

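```bash
python3 - <<'E'
from h import *
p=pickle.load(open("top0.pkl","rb"));q=pickle.load(open("scene0.pkl","rb"))
def crop(im,x,y,w,h,s,n): cv2.imwrite(n,cv2.resize(im[y:y+h,x:x+w],None,fx=s,fy=s,interpolation=cv2.INTER_CUBIC))
crop(p["pixels"],145,215,140,85,5.6,"pics/c1.png")
crop(p["pixels"],385,275,150,80,5.3,"pics/c2.png")
crop(q["pixels"],330,260,150,145,4,"pics/c3.png")
E
```

```text
(no output)
```

View pics/c1.png

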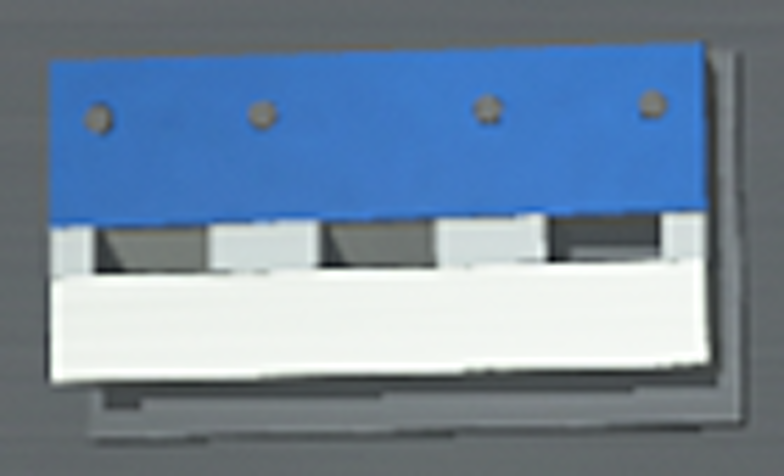

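View pics/c2.png

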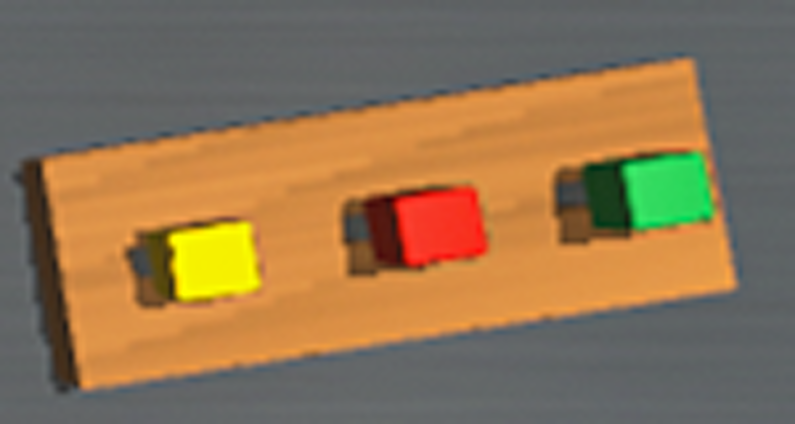

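View pics/c3.png

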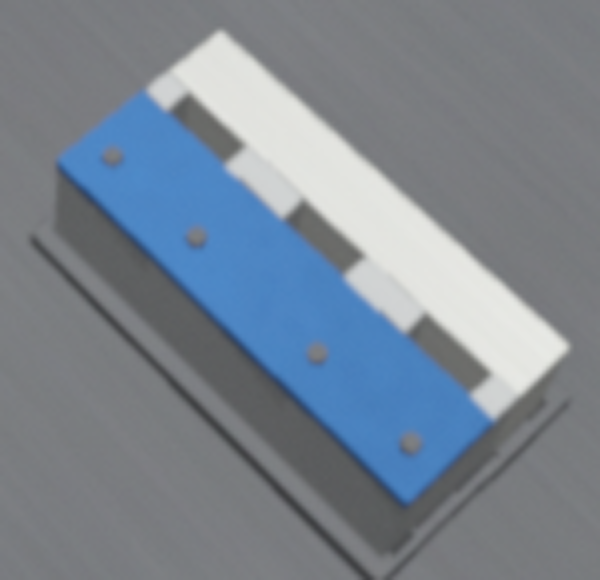

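```bash
python3 - <<'E'
from h import *
np.set_printoptions(precision=4,suppress=True)
p=pickle.load(open("top0.pkl","rb"));q=pickle.load(open("scene0.pkl","rb"))
o=lambda uv,off,s:(np.array(uv)+.5)/s-.5+np.array(off)
A=lambda uv:onz(p,o(uv,(145,215),5.6),.075)
B=lambda uv,z:onz(p,o(uv,(385,275),5.3),z)
C=lambda uv,z:onz(q,o(uv,(330,260),4),z)
L,R=A((52,275)),A((706,260)); print("fix edge",L,R,np.linalg.norm(L-R),"mid",(L+R)/2,"yaw",np.degrees(np.arctan2(-(L-R)[0],(L-R)[1])))
L,R=A((51,382)),A((709,365)); print("fix back",L,R)
for m in ((151,273),(377,268),(604,263)): print("gap x0 edge mid",A(m))
L,R=C((174,71),.075),C((519,392),.075); print("scene fix edge",L,R,np.linalg.norm(L-R),"mid",(L+R)/2,"yaw",np.degrees(np.arctan2(-(L-R)[0],(L-R)[1])))
cs=[B(c,.06) for c in((40,158),(692,60),(738,289),(80,390))]; print("stand",np.array(cs),np.mean(cs,0)); d=cs[0]-cs[1]; print(np.linalg.norm(d),np.degrees(np.arctan2(-d[0],d[1])))
print("red top",np.array([B(c,.129) for c in((395,197),(474,187),(487,257),(408,267))]).round(4), B((441,227),.129))
print("yellow",B((214,259),.129),"green",B((668,190),.129))
E
```

```text
fix edge [0.5613 0.2521 0.075 ] [0.5657 0.0641 0.075 ] 0.18806962376478797 mid [0.5635 0.1581 0.075 ] yaw 1.3324354476288718
fix back [0.5306 0.2514 0.075 ] [0.5356 0.0629 0.075 ]
gap x0 edge mid [0.5619 0.2236 0.075 ]
gap x0 edge mid [0.5634 0.1586 0.075 ]
gap x0 edge mid [0.5648 0.0934 0.075 ]
scene fix edge [0.5642 0.0649 0.075 ] [0.5593 0.2502 0.075 ] 0.18530317283225797 mid [0.5617 0.1575 0.075 ] yaw -178.507044834787
stand [[ 0.4969 -0.1313  0.06  ]
 [ 0.5267 -0.3299  0.06  ]
 [ 0.4579 -0.341   0.06  ]
 [ 0.4274 -0.1424  0.06  ]] [ 0.4772 -0.2361  0.06  ]
0.20075551065304056 8.560040852880473
red top [[ 0.4855 -0.2231  0.129 ]
 [ 0.4883 -0.2454  0.129 ]
 [ 0.4688 -0.2485  0.129 ]
 [ 0.4659 -0.2262  0.129 ]] [ 0.4771 -0.2358  0.129 ]
yellow [ 0.4681 -0.1718  0.129 ] green [ 0.4875 -0.2999  0.129 ]
```

```bash
cat >> h.py <<'E'
def plan(pos,yaw_deg,n,start=None,sd=2,level=True):
    """print rows, in calls of up to 8, towards a tool-down pose"""
    if start is None:
        s=bot.observe(); P=np.array(s["position"]);R=Ro.from_euler("xyz",s["tool_rot"])
    else: P,R=start
    T=np.array(pos,float); RT=Ro.from_euler("xyz",[np.pi,0,np.radians(yaw_deg)])
    out=[]
    for i in range(n):
        d=R.inv().apply((T-P)/(n-i)); sh=np.clip(np.round(d/.025,sd),-1,1)
        rv=(R.inv()*RT).as_rotvec()/(n-i); m=np.linalg.norm(rv)
        if m>np.radians(10.5): rv*=np.radians(10.5)/m
        tu=np.round(rv/(2*np.pi),4)
        P=P+R.apply(sh*.025); R=R*Ro.from_rotvec(tu*2*np.pi)
        out.append([float(x) for x in sh]+[float(x) for x in tu])
    for i in range(0,n,8): print(str(out[i:i+8]).replace(" ","").replace(".0,",",").replace("-0,","0,").replace(".0]","]"))
    print("end",P.round(4),np.degrees(R.as_euler("xyz")).round(2))
E
python3 -c "
from h import *
plan([.47,.16,.25],95,19)"
```

```text
[[-0.81,-0.65,-0.04,0,0,0.0094],[-0.85,-0.6,-0.04,0,0,0.0094],[-0.88,-0.55,-0.04,0,0,0.0094],[-0.91,-0.5,-0.04,0,0,0.0094],[-0.94,-0.45,-0.04,0,0,0.0094],[-0.96,-0.39,-0.04,0,0,0.0094],[-0.98,-0.33,-0.04,0,0,0.0094],[-1,-0.27,-0.04,0,0,0.0094]]
[[-1,-0.21,-0.04,0,0,0.0094],[-1,-0.15,-0.04,0,0,0.0094],[-1,-0.09,-0.04,0,0,0.0094],[-1,-0.03,-0.04,0,0,0.0094],[-1,0.03,-0.04,0,0,0.0095],[-1,0.09,-0.04,0,0,0.0094],[-1,0.16,-0.04,0,0,0.0095],[-1,0.22,-0.04,0,0,0.0094]]
[[-1,0.29,-0.04,0,0,0.0095],[-1,0.35,-0.03,0,0,0.0094],[-1,0.42,-0.04,0,0,0.0095]]
end [0.4693 0.1646 0.25  ] [-180.   -0.   95.]
```

```bash
python3 -m handwheel '[[-0.81,-0.65,-0.04,0,0,0.0094],[-0.85,-0.6,-0.04,0,0,0.0094],[-0.88,-0.55,-0.04,0,0,0.0094],[-0.91,-0.5,-0.04,0,0,0.0094],[-0.94,-0.45,-0.04,0,0,0.0094],[-0.96,-0.39,-0.04,0,0,0.0094],[-0.98,-0.33,-0.04,0,0,0.0094],[-1,-0.27,-0.04,0,0,0.0094]]'
python3 -m handwheel '[[-1,-0.21,-0.04,0,0,0.0094],[-1,-0.15,-0.04,0,0,0.0094],[-1,-0.09,-0.04,0,0,0.0094],[-1,-0.03,-0.04,0,0,0.0094],[-1,0.03,-0.04,0,0,0.0095],[-1,0.09,-0.04,0,0,0.0094],[-1,0.16,-0.04,0,0,0.0095],[-1,0.22,-0.04,0,0,0.0094]]'
python3 -m handwheel '[[-1,0.29,-0.04,0,0,0.0095],[-1,0.35,-0.03,0,0,0.0094],[-1,0.42,-0.04,0,0,0.0095]]'
python3 - <<'E'
from h import *
s=bot.observe(); print(s["clock"],s["position"],np.degrees(s["tool_rot"]),s["qpos"],s["force"])
p=bot.grab_frame("wrist"); cv2.imwrite("pics/w1.png",p["pixels"]); pickle.dump(p,open("w1.pkl","wb"))
E
```

```text
clock: 1.6
position: [0.3259, 0.405, 0.2394]
tool_rot: [3.142, -0.0, 2.306]
force: [0.1, -0.4, -0.2]
grip_width: 0.0855
clock: 2.6
position: [0.4289, 0.2313, 0.2474]
tool_rot: [3.142, 0.0, 1.833]
force: [0.3, 0.2, -1.1]
grip_width: 0.0855
clock: 2.98
position: [0.4702, 0.163, 0.2501]
tool_rot: [-3.142, 0.0, 1.654]
force: [0.1, -0.7, -0.2]
grip_width: 0.0855
2.975 [0.47015716 0.16304988 0.25008646] [-1.79999993e+02  3.61522962e-03  9.47800974e+01] [-0.73578465  0.31102293  0.35644614  1.92073282 -0.1332844   0.93254459
 -0.23197445] [ 0.13632932 -0.67425477 -0.20107558]
```

View pics/w1.png

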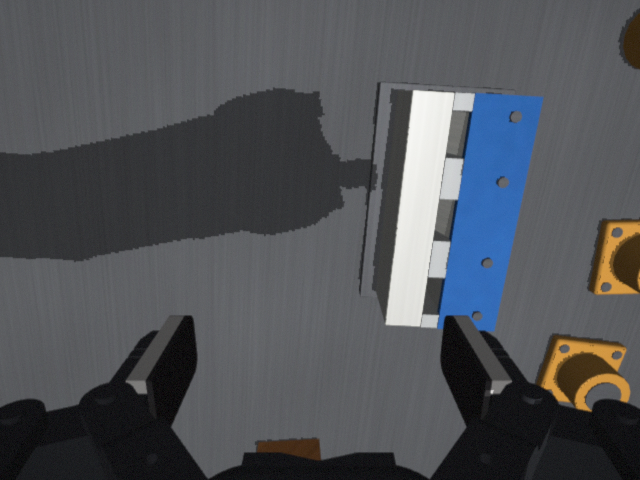

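```bash
python3 - <<'E'
from h import *
p=pickle.load(open("w1.pkl","rb"))
im=p["pixels"][80:340,360:560]; im=np.clip(im.astype(float)*1.3,0,255).astype(np.uint8)
im=cv2.rotate(im,cv2.ROTATE_90_COUNTERCLOCKWISE)  # new x = y, new y = 199-x
cv2.imwrite("pics/w1c.png",cv2.resize(im,None,fx=3,fy=3,interpolation=cv2.INTER_CUBIC))
E
```

```text
(no output)
```

View pics/w1c.png

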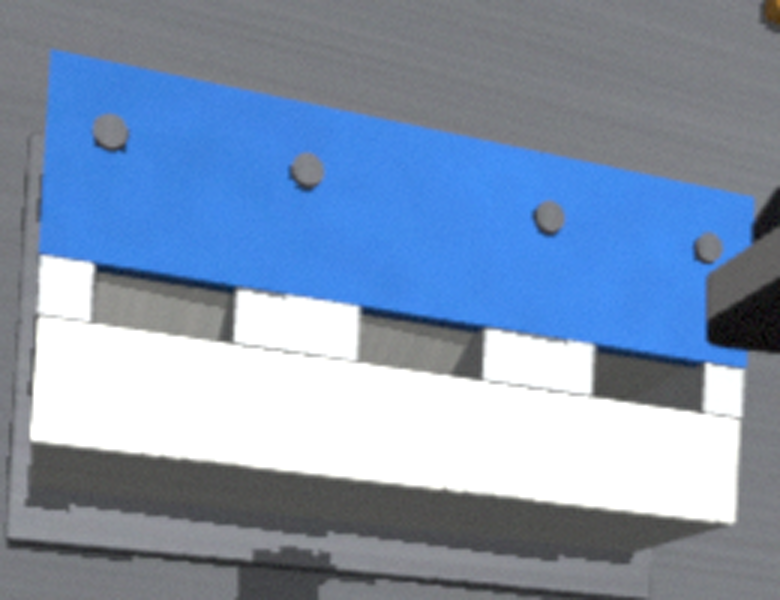

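```bash
python3 - <<'E'
from h import *
np.set_printoptions(precision=4,suppress=True)
p=pickle.load(open("w1.pkl","rb"))
def W(u,v,z=.075):
    u=(u+.5)/3-.5; v=(v+.5)/3-.5
    return onz(p,(360+199-v,80+u),z)
L,R=W(38,316),W(741,417); print(L,R,(L+R)/2,np.linalg.norm(L-R),np.degrees(np.arctan2(-(L-R)[0],(L-R)[1])))
plan([.477,-.236,.25],98.3,16)
E
```

```text
[0.5596 0.2519 0.075 ] [0.5656 0.0639 0.075 ] [0.5626 0.1579 0.075 ] 0.18815521795914075 1.8118317287699182
[[-0.99,-0.06,0,0,0,-0.0007],[-0.99,-0.07,0,0,0,-0.0007],[-0.99,-0.07,0,0,0,-0.0007],[-0.99,-0.08,0,0,0,-0.0007],[-0.99,-0.08,0,0,0,-0.0007],[-0.99,-0.08,0,0,0,-0.0007],[-0.98,-0.09,0,0,0,-0.0007],[-0.98,-0.09,0,0,0,-0.0007]]
[[-0.98,-0.1,0,0,0,-0.0006],[-0.98,-0.1,0,0,0,-0.0007],[-0.98,-0.11,0.01,0,0,-0.0006],[-0.99,-0.11,0,0,0,-0.0007],[-0.98,-0.11,0.01,0,0,-0.0006],[-0.98,-0.12,0,0,0.0001,-0.0007],[-0.99,-0.12,0.01,0.0001,0,-0.0006],[-0.98,-0.13,0,0,0.0001,-0.0007]]
end [ 0.477  -0.2359  0.25  ] [179.98  -0.    98.3 ]
```

Candidates (top view): red handle (466,318), yellow (425,325), green (508,312), black look-alikes (475,252) and (477,378). Red, in the stand's middle hole, is the one described; I'll check it close up from the wrist on arrival.

```bash
python3 -m handwheel '[[-0.99,-0.06,0,0,0,-0.0007],[-0.99,-0.07,0,0,0,-0.0007],[-0.99,-0.07,0,0,0,-0.0007],[-0.99,-0.08,0,0,0,-0.0007],[-0.99,-0.08,0,0,0,-0.0007],[-0.99,-0.08,0,0,0,-0.0007],[-0.98,-0.09,0,0,0,-0.0007],[-0.98,-0.09,0,0,0,-0.0007]]' -1 60
python3 -m handwheel '[[-0.98,-0.1,0,0,0,-0.0007],[-0.98,-0.1,0,0,0,-0.0007],[-0.98,-0.11,0.01,0,0,-0.0007],[-0.99,-0.11,0,0,0,-0.0007],[-0.98,-0.11,0.01,0,0,-0.0007],[-0.98,-0.12,0,0,0,-0.0007],[-0.99,-0.12,0,0,0,-0.0007],[-0.98,-0.13,0,0,0,-0.0007]]'
python3 - <<'E'
from h import *
s=bot.observe(); print(s["clock"],s["position"],np.degrees(s["tool_rot"]),s["qpos"],s["force"])
p=bot.grab_frame("wrist"); cv2.imwrite("pics/w2.png",p["pixels"]); pickle.dump(p,open("w2.pkl","wb"))
q=bot.grab_frame("scene"); cv2.imwrite("pics/s2.png",cv2.resize(q["pixels"][80:220,220:370],None,fx=4,fy=4,interpolation=cv2.INTER_CUBIC)); pickle.dump(q,open("s2.pkl","wb"))
for r in bot.trace(p,"blade"): print(r["score"],r["point"])
E
```

```text
clock: 4.03
position: [0.4742, -0.035, 0.2501]
tool_rot: [3.142, 0.0, 1.692]
force: [0.3, -0.3, 0.2]
grip_width: 0.0853
clock: 5.03
position: [0.4786, -0.2328, 0.2495]
tool_rot: [-3.141, 0.0, 1.727]
force: [-0.7, -0.5, -0.0]
grip_width: 0.0854
5.025 [ 0.47860161 -0.23279329  0.2494997 ] [-1.79991671e+02  5.62272584e-03  9.89545886e+01] [-0.01770354  0.38644384  0.47756016  1.84205795 -0.21234102  0.96351304
  0.70799608] [-0.68923913 -0.49013107 -0.04727998]
0.83 [312.4, 222.8]
0.81 [442.4, 266.8]
```

View pics/w2.png

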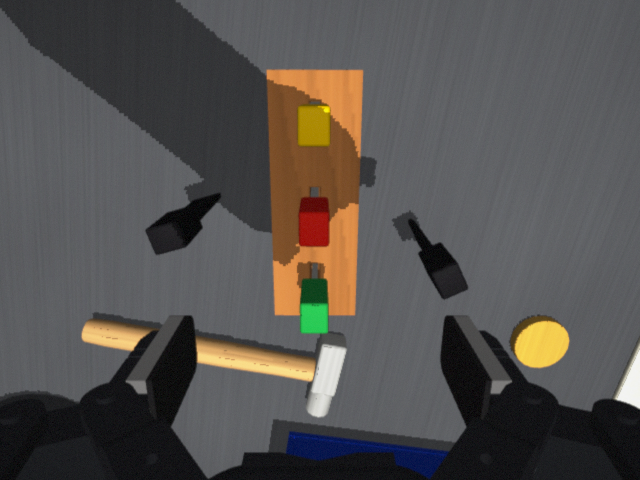

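View pics/s2.png

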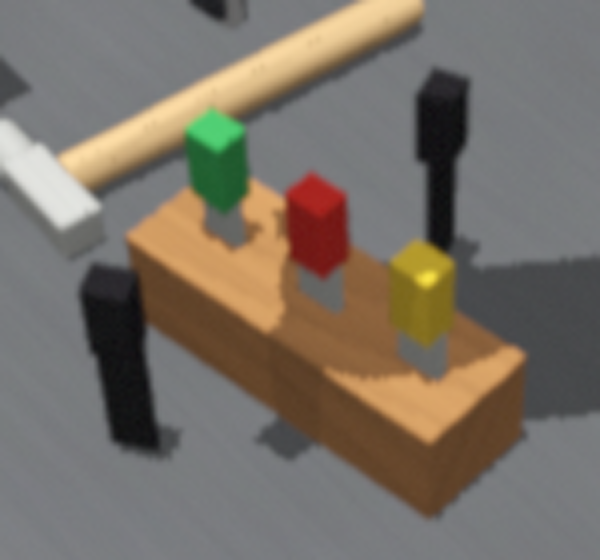

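```bash
python3 - <<'E'
from h import *
np.set_printoptions(precision=4,suppress=True)
p=pickle.load(open("w2.pkl","rb"))
r=p["pixels"].astype(int); m=(r[:,:,2]>90)&(r[:,:,1]<60)&(r[:,:,0]<60)
m[:150]=0; m[300:]=0; ys,xs=np.where(m); print(xs.min(),xs.max(),ys.min(),ys.max())
# top face vs side split rows around 200?
for uv in ((300,204),(328,204),(301,245),(327,245)): print(uv,onz(p,uv,.129))
for uv in ((175,235),(442,267),(400,225),(218,195)): print("black",uv,onz(p,uv,.11),onz(p,uv,0))
for uv in ((298,106),(329,106),(298,145),(329,145)): print("yel",onz(p,uv,.129))
for uv in ((267,70),(363,70),(276,315),(355,315)): print("stand",onz(p,uv,.06))
c=p["pixels"][60:340,230:400]; cv2.imwrite("pics/w2c.png",cv2.resize(np.clip(c*1.6,0,255).astype(np.uint8)[90:230],None,fx=4.5,fy=4,interpolation=cv2.INTER_CUBIC))
E
```

```text
298 329 196 270
(300, 204) [ 0.4657 -0.2207  0.129 ]
(328, 204) [ 0.4833 -0.218   0.129 ]
(301, 245) [ 0.4703 -0.248   0.129 ]
(327, 245) [ 0.4871 -0.2454  0.129 ]
black (175, 235) [ 0.3827 -0.2612  0.11  ] [ 0.35   -0.3037  0.    ]
black (442, 267) [ 0.5724 -0.2558  0.11  ] [ 0.6135 -0.2962  0.    ]
black (400, 225) [ 0.536  -0.2297  0.11  ] [ 0.563 -0.26   0.   ]
black (218, 195) [ 0.41   -0.2281  0.11  ] [ 0.3878 -0.2577  0.    ]
yel [ 0.4561 -0.1619  0.129 ]
yel [ 0.4742 -0.159   0.129 ]
yel [ 0.4593 -0.1844  0.129 ]
yel [ 0.4779 -0.1814  0.129 ]
stand [ 0.4275 -0.1431  0.06  ]
stand [ 0.4964 -0.1323  0.06  ]
stand [ 0.4588 -0.3409  0.06  ]
stand [ 0.5271 -0.3302  0.06  ]
```

View pics/w2c.png

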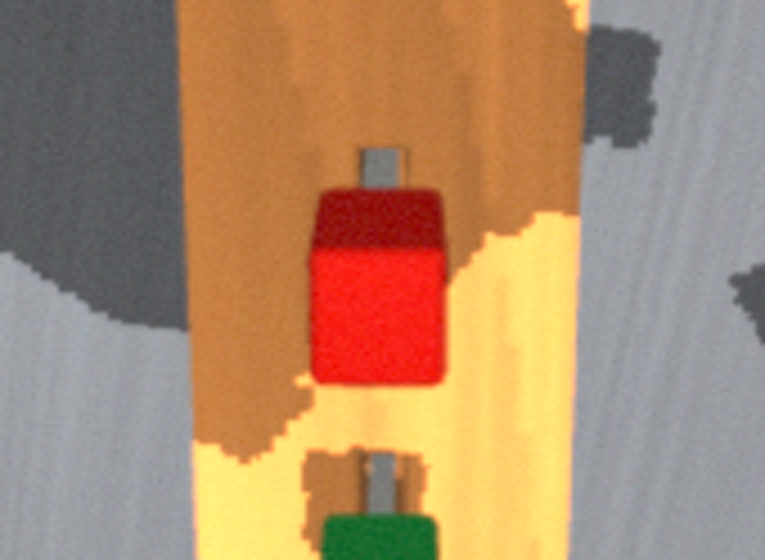

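```bash
python3 - <<'E'
from h import *
np.set_printoptions(precision=4,suppress=True)
p=pickle.load(open("w2.pkl","rb"))
c=np.array([onz(p,(230+(u+.5)/4.5-.5,150+(v+.5)/4-.5),.129) for u,v in((311,248),(444,248),(446,383),(313,383))])
print(c,c.mean(0),[np.linalg.norm(c[i]-c[i-1]) for i in range(4)])
d=c[0]-c[3]; print(np.degrees(np.arctan2(-d[0],d[1])))
t=c.mean(0)[:2]*.6+np.array([.4771,-.2358])*.4;print(t)
plan([*t,.09],98.4,8)
E
```

```text
[[ 0.4656 -0.2258  0.129 ]
 [ 0.4843 -0.2229  0.129 ]
 [ 0.4883 -0.2454  0.129 ]
 [ 0.4691 -0.2485  0.129 ]] [ 0.4768 -0.2356  0.129 ] [np.float64(0.022911086210514096), np.float64(0.018867629002376606), np.float64(0.022914377772529616), np.float64(0.019366718059996662)]
8.822566040334056
[ 0.4769 -0.2357]
[[-0.01,-0.01,0.8,0,0,0.0002],[-0.01,-0.01,0.8,0,0,0.0001],[-0.01,-0.01,0.8,0,0,0.0002],[-0.01,-0.01,0.8,0,0,0.0001],[-0.02,-0.01,0.79,0,0,0.0002],[-0.01,-0.01,0.8,0,0,0.0001],[-0.02,-0.01,0.79,0,0,0.0002],[-0.01,0,0.8,-0.0001,0.0001,0.0001]]
end [ 0.4769 -0.2356  0.0899] [179.99  -0.01  98.41]
```

```bash
python3 -c "
from h import *
s=bot.observe();print(s['clock'],s['position'],np.degrees(s['tool_rot']),s['qd'])"; python3 -m handwheel '[[0,0,0.8,0,0,0],[0,0,0.8,0,0,0],[0,0,0.8,0,0,0],[0,0,0.8,0,0,0]]'
```

```text
5.175 [ 0.47835048 -0.23282346  0.24941628] [-1.79976189e+02  2.25607722e-02  9.88435107e+01] [-0.02997871 -0.01106887 -0.01830977  0.01610223 -0.00037811  0.00029015
 -0.02060588]
clock: 5.68
position: [0.4789, -0.2307, 0.1689]
tool_rot: [3.141, -0.0, 1.728]
force: [-0.8, -0.0, 0.4]
grip_width: 0.0853
```

```bash
python3 -m handwheel '[[0,0,0.6,0,0,0],[0,0,0,0,0,0]]'; python3 -c "
from h import *
plan([.4769,-.2357,.09],98.5,4)"
```

```text
clock: 5.92
position: [0.4785, -0.2308, 0.1539]
tool_rot: [-3.14, -0.001, 1.728]
force: [-0.1, 0.4, -0.1]
grip_width: 0.0856
[[-0.05,-0.02,0.64,-0.0001,0,0.0004],[-0.04,-0.02,0.64,0,0,0.0004],[-0.05,-0.02,0.64,-0.0001,-0.0001,0.0003],[-0.04,-0.03,0.63,0,0,0.0004]]
end [ 0.4769 -0.2356  0.0901] [-1.7999e+02 -1.0000e-02  9.8490e+01]
```

```bash
python3 -m handwheel '[[-0.1,-0.04,0.6,0,0,0],[-0.05,-0.02,0.6,0,0,0.0008],[-0.05,-0.02,0.6,0,0,0.0007],[0,0,0.6,0,0,0]]';python3 -m handwheel '[[0,0,0,0,0,0]]'
```

```text
clock: 6.42
position: [0.4775, -0.2365, 0.0934]
tool_rot: [-3.141, -0.0, 1.719]
force: [0.5, -0.2, -0.7]
grip_width: 0.0853
clock: 6.55
position: [0.477, -0.2362, 0.0933]
tool_rot: [-3.14, -0.001, 1.719]
force: [0.2, 0.7, -0.0]
grip_width: 0.0856
```

```bash
python3 -m handwheel '[[0,0,0.1,0,0,0],[0,0,0,0,0,0],[0,0,0,0,0,0],[0,0,0,0,0,0],[0,0,0,0,0,0],[0,0,0,0,0,0]]' 1 60;python3 - <<'E'
from h import *
s=bot.observe(); print(s)
E
```

```text
clock: 7.3
position: [0.4774, -0.2366, 0.0924]
tool_rot: [-3.141, 0.0, 1.719]
force: [-3.1, 0.6, 7.0]
grip_width: 0.0191
{'clock': 7.3, 'qpos': array([ 0.08891704,  0.61028669,  0.35979798,  1.96886273, -0.35294071,
        0.62303755,  0.82672125]), 'qd': array([-0.0007177 , -0.00133204, -0.00134227, -0.00119606,  0.00038004,
       -0.00016344,  0.00019717]), 'joint_efforts': array([-6.65626712e-01, -8.08250928e+01,  9.84984666e+00, -2.43507904e+01,
       -4.28808667e-01, -9.79458913e-01,  6.95025610e-04]), 'position': array([ 0.47742905, -0.23658517,  0.09242908]), 'tool_rot': array([-3.14149751e+00,  4.72227898e-05,  1.71888568e+00]), 'force': array([-3.14551632,  0.58945692,  6.96837185]), 'moment': array([ 0.00195004,  0.93537457, -0.00503785]), 'grip_width': 0.019137159859563917}
```

```bash
python3 -m handwheel '[[0,0,-0.3,0,0,0],[0,0,-0.5,0,0,0],[0,0,-0.5,0,0,0],[0,0,-0.5,0,0,0]]';python3 -m handwheel '[[0,0,-0.6,0,0,0],[0,0,-0.6,0,0,0],[0,0,-0.8,0,0,0],[0,0,-0.8,0,0,0]]'; python3 - <<'E'
from h import *
p=bot.grab_frame("wrist"); cv2.imwrite("pics/w3.png",p["pixels"]); pickle.dump(p,open("w3.pkl","wb"))
q=bot.grab_frame("scene"); cv2.imwrite("pics/s3.png",q["pixels"]); pickle.dump(q,open("s3.pkl","wb"))
s=bot.observe(); print(s["position"],s["force"],s["moment"],s["grip_width"])
E
```

```text
clock: 7.8
position: [0.4778, -0.2364, 0.1382]
tool_rot: [3.141, 0.0, 1.719]
force: [-0.1, -0.3, -1.9]
grip_width: 0.0192
clock: 8.3
position: [0.4776, -0.2364, 0.2083]
tool_rot: [3.142, 0.0, 1.719]
force: [0.1, 0.3, -1.1]
grip_width: 0.0192
[ 0.4784461  -0.23685719  0.20921848] [-0.15144942 -0.33310817 -1.87088845] [ 0.01665217 -0.01530762  0.0080614 ] 0.01940571588241158
```

View pics/w3.png

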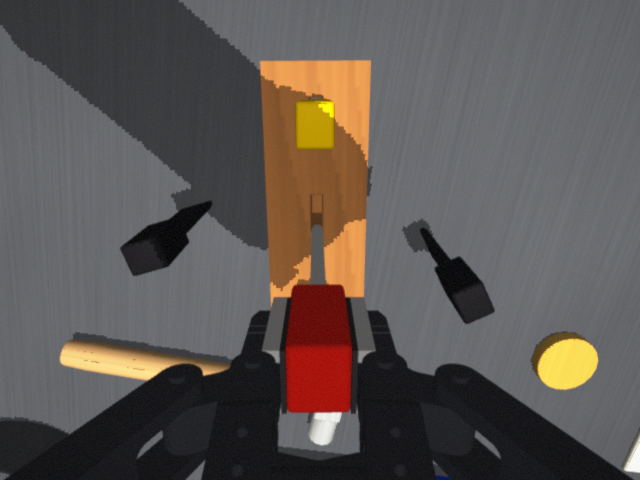

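View pics/s3.png

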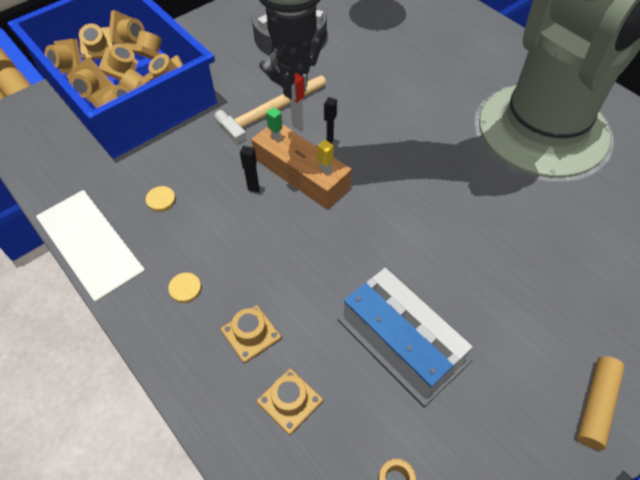

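```bash
python3 - <<'E'
from h import *
np.set_printoptions(precision=4,suppress=True)
p=pickle.load(open("w3.pkl","rb"))
cv2.imwrite("pics/w3c.png",cv2.resize(np.clip(p["pixels"][190:420,270:370]*1.7,0,255).astype(np.uint8),None,fx=5,fy=2.6,interpolation=cv2.INTER_CUBIC))
s=bot.observe(); R=Ro.from_euler("xyz",s["tool_rot"]); P=s["position"]
for dx,y,dz in ((-12,-3,82),(-12,3,82),(12,-3,82),(12,3,82),(12,-10,7),(12,10,7),(12,-10,-37),(12,10,-37)):
    print((dx,y,dz),proj(p,P+R.apply(np.array([dx,y,dz])/1000)))
E
```

```text
(-12, -3, 82) [[313.4472 266.8579]]
(-12, 3, 82) [[324.0324 266.8667]]
(12, -3, 82) [[313.269  226.4345]]
(12, 3, 82) [[324.1939 226.4402]]
(12, -10, 7) [[292.1359 284.7768]]
(12, 10, 7) [[344.3787 284.8277]]
(12, -10, -37) [[282.6595 350.6833]]
(12, 10, -37) [[352.781  350.7872]]
```

View pics/w3c.png

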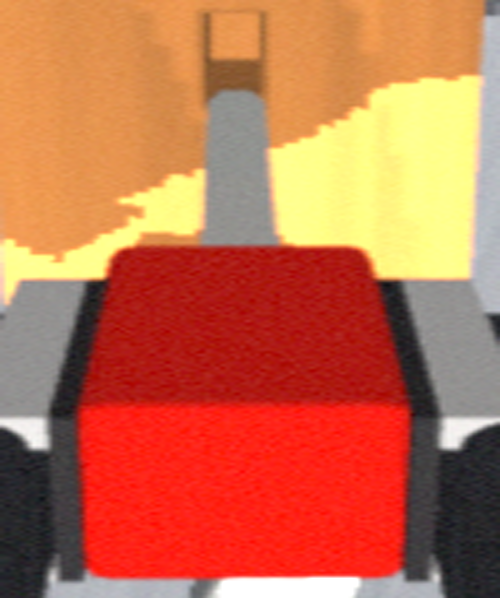

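```bash
python3 -c "
from h import *
plan([.5706,.1572,.205],91.5,17)"
```

```text
[[0.89,0.35,0.01,0,0,0.0011],[0.89,0.35,0.01,0,0,0.0011],[0.89,0.34,0.01,0,0,0.0011],[0.89,0.33,0.01,0,0,0.0012],[0.89,0.33,0.01,0,0,0.0011],[0.9,0.32,0.01,0,0,0.0012],[0.9,0.31,0.01,0,0,0.0011],[0.9,0.31,0.01,0,0,0.0012]]
[[0.9,0.3,0.01,0.0001,0,0.0011],[0.91,0.29,0.01,0,0,0.0012],[0.91,0.29,0.01,0.0001,0,0.0011],[0.91,0.28,0.01,0,0,0.0012],[0.91,0.27,0.01,0.0001,0,0.0011],[0.91,0.27,0.01,0,0,0.0012],[0.92,0.26,0.01,0.0001,0.0001,0.0011],[0.92,0.25,0.01,0,0,0.0012]]
[[0.91,0.25,0,0.0001,0.0001,0.0011]]
end [0.5706 0.1571 0.2051] [-1.7999e+02 -1.0000e-02  9.1500e+01]
```

```bash
python3 -m handwheel '[[0.89,0.35,0.01,0,0,0.0011],[0.89,0.35,0.01,0,0,0.0011],[0.89,0.34,0.01,0,0,0.0011],[0.89,0.33,0.01,0,0,0.0012],[0.89,0.33,0.01,0,0,0.0011],[0.9,0.32,0.01,0,0,0.0012],[0.9,0.31,0.01,0,0,0.0011],[0.9,0.31,0.01,0,0,0.0012]]'
python3 -m handwheel '[[0.9,0.3,0.01,0,0,0.0011],[0.91,0.29,0.01,0,0,0.0012],[0.91,0.29,0.01,0,0,0.0011],[0.91,0.28,0.01,0,0,0.0012],[0.91,0.27,0.01,0,0,0.0011],[0.91,0.27,0.01,0,0,0.0012],[0.92,0.26,0.01,0,0,0.0011],[0.92,0.25,0.01,0,0,0.0012]]'
python3 -m handwheel '[[0.91,0.25,0,0,0,0.0011],[0,0,0,0,0,0]]'
python3 - <<'E'
from h import *
for n in("wrist","top","scene"):
    p=bot.grab_frame(n); cv2.imwrite(f"pics/{n}4.png",p["pixels"]); pickle.dump(p,open(f"{n}4.pkl","wb"))
s=bot.observe(); print(s["position"],np.degrees(s["tool_rot"]),s["force"],s["moment"],s["qpos"])
plan([.5706,.1572,.17],91.5,4)
E
```

```text
clock: 9.4
position: [0.521, -0.0501, 0.2047]
tool_rot: [-3.141, 0.0, 1.662]
force: [-0.2, -0.4, -1.0]
grip_width: 0.0193
clock: 10.4
position: [0.5641, 0.1354, 0.2026]
tool_rot: [-3.141, 0.0, 1.604]
force: [-0.2, -0.4, -1.7]
grip_width: 0.0191
clock: 10.65
position: [0.5695, 0.1594, 0.2023]
tool_rot: [-3.141, -0.0, 1.6]
force: [-0.7, 0.0, -1.5]
grip_width: 0.019
[0.56954273 0.15677515 0.20279702] [-1.79974309e+02  3.13063004e-02  9.14729774e+01] [-0.16433485 -0.65151938 -1.13406721] [-0.00738411 -0.02501283 -0.04179619] [-0.67160231  0.53715553  0.43843967  1.73970464 -0.27466112  0.92637518
 -0.09512417]
[[0,0.01,0.33,0,0,-0],[0.01,0.01,0.33,0,0,-0],[0,0.01,0.33,0,0,-0],[0.01,0.01,0.32,-0.0001,0.0001,-0.0001]]
end [0.5705 0.1573 0.17  ] [179.99  -0.    91.51]
```

View pics/wrist4.png

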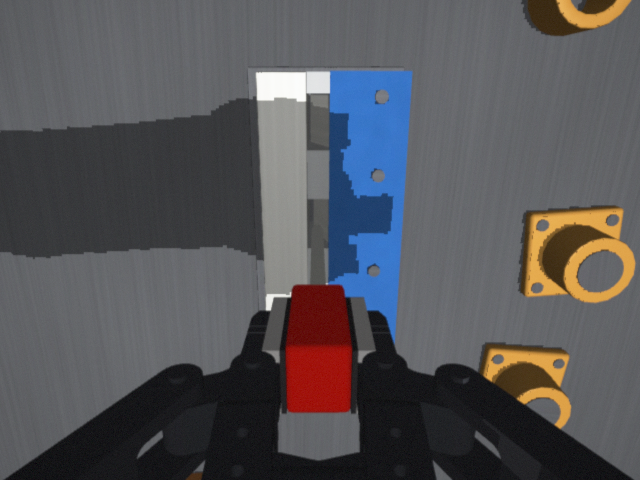

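View pics/scene4.png

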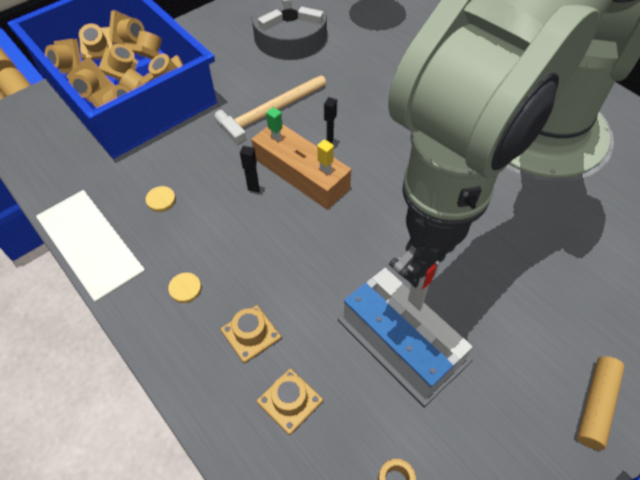

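```bash
python3 - <<'E'
from h import *
p=pickle.load(open("wrist4.pkl","rb"))
cv2.imwrite("pics/w4c.png",cv2.resize(np.clip(p["pixels"][60:300,250:420]*1.8,0,255).astype(np.uint8),None,fx=4,fy=2.5,interpolation=cv2.INTER_CUBIC))
E
```

```text
(no output)
```

View pics/w4c.png

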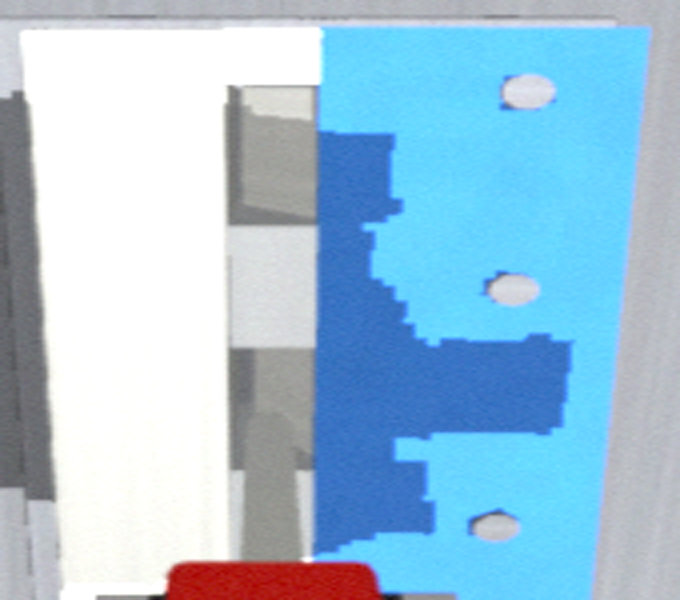

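```bash
python3 - <<'E'
from h import *
np.set_printoptions(precision=4,suppress=True)
p=pickle.load(open("wrist4.pkl","rb")); s=bot.observe(); R=Ro.from_euler("xyz",s["tool_rot"]);P=s["position"]
o=lambda u,v:((u+.5)/4-.5+250,(v+.5)/2.5-.5+60)
for n,uv in dict(Ltl=(228,85),Lbl=(229,225),Mtl=(229,348),Mbl=(229,471),Mtr=(316,348),Mbr=(314,471),Ltr=(319,85)).items():
    X=onz(p,o(*uv),.075); print(n,X,R.inv().apply(X-P)*1000)
for n,uv in dict(fl=(250,412),fr=(293,412)).items():
    X=onz(p,o(*uv),P[2]-.082); print(n,X,R.inv().apply(X-P)*1000)
E
```

```text
Ltl [0.5607 0.2397 0.075 ] [ 83.2317  -6.6051 127.7545]
Lbl [0.5616 0.2065 0.075 ] [ 49.9561  -6.65   127.7727]
Mtl [0.5622 0.1749 0.075 ] [ 18.3956  -6.835  127.7901]
Mbl [0.5629 0.1409 0.075 ] [-15.6036  -7.0343 127.8087]
Mtr [0.5763 0.1753 0.075 ] [ 18.4367   7.2689 127.7837]
Mbr [0.5772 0.1413 0.075 ] [-15.5594   7.2777 127.8023]
Ltr [0.5744 0.2401 0.075 ] [ 83.2671   7.0604 127.7484]
fl [0.5664 0.1718 0.1208] [15.1373 -2.764  81.993 ]
fr [0.5723 0.172  0.1208] [15.1551  3.1409 81.9903]
```

```bash
python3 -m handwheel '[[0,0,0.5,0,0,0],[0,0,0.5,0,0,0],[0,0,0.4,0,0,0],[0,0,0.2,0,0,0],[0,0,0.1,0,0,0],[0,0,0,0,0,0]]'; python3 -c "
from h import *
s=bot.observe();print(s['position'],s['force'],s['moment'])"
```

```text
clock: 11.55
position: [0.5698, 0.1576, 0.1606]
tool_rot: [3.141, 0.0, 1.597]
force: [0.3, 0.1, -0.5]
grip_width: 0.0195
[0.56981028 0.1575813  0.16058794] [ 0.29978647  0.05660079 -0.46780576] [ 0.02244035  0.01161145 -0.02402652]
```

```bash
python3 -m handwheel '[[0,0,0.08,0,0,0],[0,0,0.08,0,0,0],[0,0,0.08,0,0,0]]';python3 -m handwheel '[[0,0,0.08,0,0,0],[0,0,0.08,0,0,0],[0,0,0.08,0,0,0]]'
```

```text
clock: 11.92
position: [0.5698, 0.1576, 0.1545]
tool_rot: [3.141, -0.0, 1.597]
force: [0.9, -1.1, -2.0]
grip_width: 0.0192
clock: 12.3
position: [0.5697, 0.1576, 0.1484]
tool_rot: [-3.142, 0.0, 1.597]
force: [0.2, -0.4, -2.3]
grip_width: 0.0196
```

```bash
python3 -m handwheel '[[0,0,0.08,0,0,0],[0,0,0.08,0,0,0],[0,0,0.08,0,0,0]]';python3 -c "
from h import *
s=bot.observe();print(s['position'],s['force'],s['moment'])"
```

```text
clock: 12.68
position: [0.5698, 0.1576, 0.1424]
tool_rot: [3.142, -0.0, 1.597]
force: [-0.6, -0.3, -1.5]
grip_width: 0.0193
[0.56976878 0.1576061  0.14243604] [-0.5529983  -0.30284633 -1.48445886] [-0.00496825 -0.02362465 -0.03002796]
```

```bash
for i in 1; do python3 -m handwheel '[[0,0,0.05,0,0,0],[0,0,0.05,0,0,0],[0,0,0.05,0,0,0]]'; done;python3 -m handwheel '[[0,0,0.04,0,0,0],[0,0,0.04,0,0,0]]'
```

```text
clock: 13.05
position: [0.5698, 0.1576, 0.1388]
tool_rot: [3.142, -0.0, 1.597]
force: [-0.0, -0.1, -1.5]
grip_width: 0.019
clock: 13.3
position: [0.5697, 0.1576, 0.1367]
tool_rot: [3.142, 0.0, 1.597]
force: [0.3, 0.3, -2.0]
grip_width: 0.0191
```

```bash
python3 -m handwheel '[[0,0,0.04,0,0,0],[0,0,0.04,0,0,0]]'
```

```text
clock: 13.55
position: [0.5698, 0.1576, 0.1347]
tool_rot: [3.142, -0.0, 1.597]
force: [-0.5, -0.5, -0.8]
grip_width: 0.0192
```

```bash
python3 -m handwheel '[[0,0,0.04,0,0,0],[0,0,0.04,0,0,0]]'
```

```text
clock: 13.8
position: [0.5698, 0.1576, 0.1327]
tool_rot: [-3.142, 0.0, 1.597]
force: [0.3, -0.4, -1.9]
grip_width: 0.0191
```

Foot about 24 mm down, no contact yet. Continue.

```bash
python3 -m handwheel '[[0,0,0.04,0,0,0],[0,0,0.04,0,0,0]]'
```

```text
clock: 14.05
position: [0.5696, 0.1576, 0.1307]
tool_rot: [-3.141, 0.0, 1.597]
force: [-1.9, -0.1, -0.3]
grip_width: 0.0194
```

```bash
python3 -m handwheel '[[0,0,0.04,0,0,0],[0,0,0.04,0,0,0]]'
```

```text
clock: 14.3
position: [0.5694, 0.1576, 0.1287]
tool_rot: [-3.141, -0.0, 1.597]
force: [-4.9, 0.2, 2.4]
grip_width: 0.0193
```

```bash
python3 -m handwheel '[[0,0,0.04,0,0,0]]'
```

```text
clock: 14.42
position: [0.5695, 0.1576, 0.1277]
tool_rot: [-3.141, -0.0, 1.597]
force: [-5.3, -0.1, 2.5]
grip_width: 0.0195
```

```bash
python3 -m handwheel '[[0,0,0.04,0,0,0]]'
```

```text
clock: 14.55
position: [0.5696, 0.1576, 0.1267]
tool_rot: [-3.141, -0.0, 1.597]
force: [-4.1, -0.1, 3.5]
grip_width: 0.0193
```

```bash
python3 -m handwheel '[[0,0,0.04,0,0,0]]'
```

```text
clock: 14.68
position: [0.5696, 0.1576, 0.1257]
tool_rot: [-3.141, -0.0, 1.597]
force: [-4.5, -1.1, 2.8]
grip_width: 0.0192
```

```bash
python3 -m handwheel '[[0,0,0.04,0,0,0]]'
```

```text
clock: 14.8
position: [0.5696, 0.1576, 0.1247]
tool_rot: [-3.141, 0.0, 1.597]
force: [-5.4, -1.0, 3.5]
grip_width: 0.0193
```

Force plateaus near 5 N sideways and 3–5 N drag, well under the tight gap's 16 N: this behaves as the soft leaf. Continuing down.

```bash
python3 -m handwheel '[[0,0,0.06,0,0,0],[0,0,0.06,0,0,0]]'
```

```text
clock: 15.05
position: [0.5696, 0.1576, 0.1217]
tool_rot: [-3.141, 0.0, 1.597]
force: [-4.7, 0.4, 3.8]
grip_width: 0.0194
```

```bash
python3 -m handwheel '[[0,0,0.08,0,0,0],[0,0,0.08,0,0,0]]'
```

```text
clock: 15.3
position: [0.5695, 0.1576, 0.1176]
tool_rot: [-3.141, 0.0, 1.597]
force: [-6.2, 1.0, 5.0]
grip_width: 0.0191
```

```bash
python3 -m handwheel '[[0,0,0.08,0,0,0],[0,0,0.08,0,0,0]]'
```

```text
clock: 15.55
position: [0.5694, 0.1576, 0.1135]
tool_rot: [-3.141, 0.0, 1.597]
force: [-5.8, -0.2, 2.7]
grip_width: 0.0194
```

```bash
python3 -m handwheel '[[0,0,0.08,0,0,0],[0,0,0.08,0,0,0]]'
```

```text
clock: 15.8
position: [0.5694, 0.1576, 0.1096]
tool_rot: [-3.141, 0.0, 1.597]
force: [-6.4, -0.0, 3.5]
grip_width: 0.0194
```

```bash
python3 -m handwheel '[[0,0,0.08,0,0,0],[0,0,0.08,0,0,0]]'
```

```text
clock: 16.05
position: [0.5692, 0.1575, 0.1054]
tool_rot: [-3.14, 0.0, 1.597]
force: [-6.8, -0.2, 1.2]
grip_width: 0.0193
```

```bash
python3 -m handwheel '[[0,0,0.08,0,0,0],[0,0,0.08,0,0,0]]'
```

```text
clock: 16.3
position: [0.5692, 0.1575, 0.1014]
tool_rot: [-3.14, 0.0, 1.597]
force: [-6.8, -0.1, 2.1]
grip_width: 0.0194
```

```bash
python3 -m handwheel '[[0,0,0.06,0,0,0],[0,0,0.06,0,0,0]]'
```

```text
clock: 16.55
position: [0.5692, 0.1576, 0.0984]
tool_rot: [-3.14, 0.0, 1.597]
force: [-6.7, 0.2, 2.5]
grip_width: 0.0196
```

```bash
python3 -m handwheel '[[0,0,0.04,0,0,0]]'
```

```text
clock: 16.68
position: [0.5691, 0.1575, 0.0974]
tool_rot: [-3.14, 0.0, 1.597]
force: [-7.3, 0.2, 2.5]
grip_width: 0.0192
```

```bash
python3 -m handwheel '[[0,0,0.04,0,0,0]]'
```

```text
clock: 16.8
position: [0.5691, 0.1575, 0.0964]
tool_rot: [-3.14, 0.0, 1.597]
force: [-6.9, -1.4, 2.5]
grip_width: 0.0193
```

```bash
python3 -m handwheel '[[0,0,0.04,0,0,0]]'
```

```text
clock: 16.92
position: [0.5692, 0.1575, 0.0954]
tool_rot: [-3.14, 0.0, 1.597]
force: [-6.8, -0.2, 2.0]
grip_width: 0.0194
```

```bash
python3 -m handwheel '[[0,0,0.03,0,0,0]]'
```

```text
clock: 17.05
position: [0.5692, 0.1575, 0.0947]
tool_rot: [-3.14, 0.0, 1.597]
force: [-6.4, -0.6, 1.7]
grip_width: 0.0194
```

```bash
python3 -m handwheel '[[0,0,0.02,0,0,0]]'
```

```text
clock: 17.18
position: [0.5693, 0.1576, 0.0945]
tool_rot: [-3.141, 0.0, 1.597]
force: [-9.1, -1.8, 12.8]
grip_width: 0.0191
```

```bash
python3 -m handwheel '[[0,0,0.02,0,0,0]]'
```

```text
clock: 17.3
position: [0.5694, 0.1576, 0.0944]
tool_rot: [-3.141, -0.0, 1.597]
force: [-10.9, -0.4, 20.9]
grip_width: 0.0195
```

Floor felt at the expected depth (TCP z 0.0946). Relieving, then easing the blade toward the steel face before release.

```bash
python3 -m handwheel '[[0,0,-0.03,0,0,0],[0,-0.04,0,0,0,0],[0,-0.04,0,0,0,0]]'
```

```text
clock: 17.68
position: [0.5675, 0.1574, 0.0945]
tool_rot: [-3.141, 0.0, 1.597]
force: [-4.9, -0.1, -0.9]
grip_width: 0.0197
```

```bash
python3 -m handwheel '[[0,-0.03,0,0,0,0]]'
```

```text
clock: 17.8
position: [0.5667, 0.1575, 0.0945]
tool_rot: [-3.141, 0.0, 1.597]
force: [-5.2, 0.6, -2.9]
grip_width: 0.0192
```

```bash
python3 -m handwheel '[[0,-0.03,0,0,0,0]]'; python3 -c "
from h import *
s=bot.observe();print(s['position'],s['force'],s['moment'])"
```

```text
clock: 17.92
position: [0.566, 0.1574, 0.0946]
tool_rot: [-3.141, 0.0, 1.597]
force: [-4.7, 0.2, -5.2]
grip_width: 0.0195
[0.56601434 0.15744644 0.09455926] [-4.69365844  0.18959976 -5.19626366] [-0.08186355  1.04133809  0.05711651]
```

```bash
python3 -m handwheel '[[0,-0.02,0.01,0,0,0]]'
```

```text
clock: 18.05
position: [0.5659, 0.1574, 0.0945]
tool_rot: [3.141, 0.0, 1.597]
force: [-3.2, -1.0, -1.6]
grip_width: 0.0197
```

```bash
python3 -m handwheel '[[0,-0.02,0.01,0,0,0]]'
```

```text
clock: 18.18
position: [0.5658, 0.1574, 0.0945]
tool_rot: [3.14, -0.0, 1.597]
force: [-2.3, -0.8, 0.5]
grip_width: 0.0193
```

```bash
python3 -m handwheel '[[0,0,0,0,0,0],[0,0,0,0,0,0],[0,0,0,0,0,0],[0,0,0,0,0,0]]' -1; python3 -m handwheel '[[0,0,-0.3,0,0,0],[0,0,-0.6,0,0,0],[0,0,-0.8,0,0,0],[0,0,-0.8,0,0,0],[0,0,-0.8,0,0,0],[0,0,-0.8,0,0,0],[0,0,0,0,0,0],[0,0,0,0,0,0]]'
python3 - <<'E'
from h import *
for n in("wrist","top","scene"):
    p=bot.grab_frame(n); cv2.imwrite(f"pics/{n}5.png",p["pixels"]); pickle.dump(p,open(f"{n}5.pkl","wb"))
s=bot.observe(); print(s["position"],s["force"],s["grip_width"])
E
```

```text
clock: 18.68
position: [0.5654, 0.1575, 0.0944]
tool_rot: [3.141, -0.0, 1.597]
force: [-0.2, 0.3, -0.5]
grip_width: 0.085
clock: 19.68
position: [0.5651, 0.1575, 0.1969]
tool_rot: [3.142, -0.0, 1.597]
force: [-0.7, -0.5, -0.3]
grip_width: 0.0851
[0.56496853 0.15737629 0.19633465] [-0.88314993 -0.55524544  1.07461787] 0.08554218180592572
```

View pics/wrist5.png

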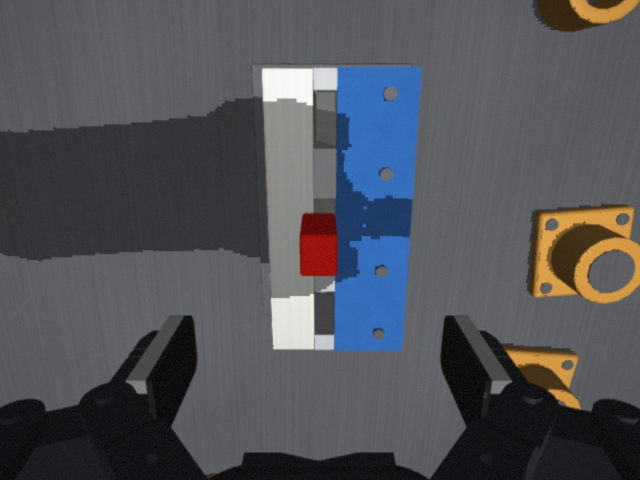

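View pics/scene5.png

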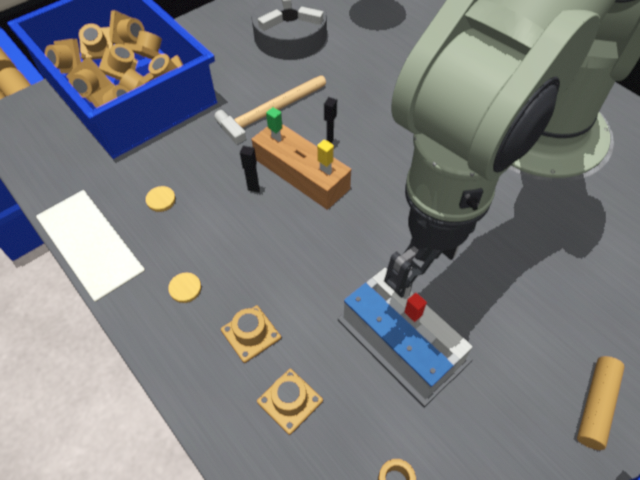

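```bash
python3 - <<'E'
from h import *
np.set_printoptions(precision=4,suppress=True)
O=np.array([.5628,.158,0]);RF=Ro.from_euler("z",1.5,degrees=True)
for n in("wrist5","top5","scene5"):
    p=pickle.load(open(n+".pkl","rb")); r=p["pixels"].astype(int)
    m=(r[:,:,2]>70)&(r[:,:,1]<45)&(r[:,:,0]<45); k,l,st,c=cv2.connectedComponentsWithStats(m.astype(np.uint8)); 
    j=1+np.argmax(st[1:,4]); print(n,"red box",st[j])
    X=[(x,y,z) for x in(-7,13) for y in(-12,12) for z in(87,131)]
    uv=proj(p,O+RF.apply(np.array(X)/1000)); print(" expected home,upright, on face:",uv.min(0),uv.max(0)-uv.min(0))
E
```

```text
wrist5 red box [ 300  213   37   63 2225]
 expected home,upright, on face: [298.967  210.7284] [38.8681 65.3989]
top5 red box [200 252  19  14 139]
 expected home,upright, on face: [197.958  251.2719] [20.5645 15.5511]
scene5 red box [405 294  21  27 351]
 expected home,upright, on face: [403.6486 291.4668] [24.5086 31.7873]
```

```bash
python3 -c "
from h import *
print(bot.job_done()); s=bot.observe(); print(s['clock'],s['force'])"
```

```text
the job is handed in; nothing more can be done
None
the job is handed in; nothing more can be done
```

The red blade is standing fully home in the middle gap, let go, and the job is handed in; it took about 20 s of the 64 s.

- **What I did:** I drew the blade from the stand's middle hole and felt it down the fixture's middle gap. The leaf was met about 26 mm down. From there it pressed 4–7 N towards -x and sliding took about 3–6.5 N. The floor came at TCP z 0.0946 m, where 0.0944 was expected, and I stopped as the push reached about 21 N. I then eased the blade onto the steel face, opened the gripper and backed off.
- **Not tried:** I did not put the blade in the left and right gaps. The middle one matched the dragging gap in lead-in depth, force and side pressure, and never came near the tight gap's 16 N while sliding. From the pictures, the right gap looked empty (probably the loose one) and the left seemed to have a leaf.
- **Last checks:** In the wrist and top pictures the red handle lies within about 2 px of where a blade upright, home and on the face should appear. The scene camera agrees in place, but its red patch measures 3–5 px smaller, probably from my colour threshold. In the last scene view the green and yellow blades and both castings look unmoved. The gripper was clear, with no contact force beyond noise. I had no way to measure the leaf's final press directly.

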